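Show which dish lost its lid

ROBOT

A 6-joint arm with a two-finger parallel gripper is mounted at the origin on the work surface. World frame = base frame: x ahead of the robot, y to its left, z up, the work surface at z = 0. Lengths are in mm, angles in degrees, forces in N, time in s.
With the tool pointing down it reaches from about 300 to 825 mm from the base axis. Payload 5.4 kg.
Tool frame: the origin (TCP) lies midway between the tips of the shut fingers; the grasp point (between the pads) lies ctrl.hold_point_z behind it (ctrl.hold_point_z is the distance from the TCP to the grasp point, in mm); z points along the fingers, y is the line along which they close (so a half turn about z gives the same grasp; the last joint's range is limited). The gripper opens to 92 mm and grips with 3 to 60 N. Pads are 20 mm wide; open, the fingers measure 128 mm over their backs; the gripper's body (75 mm by 189 mm) begins 69 mm behind the grasp point.
Start: joints at [-80.506, 9.076, 91.501, -0, 79.423, -12.038], TCP at [211.01, -534.865, 175.201] pointing down, gripper open.
Joint ranges: [-166.64, 166.64], [-54.1, 131.32], [10.49, 154.53], [-73.88, 253.88], [9.74, 151.15], [-171.62, 171.62]. Speed limits (degrees/s): [147.25, 147.25, 180, 180, 180, 180].

INTERFACE

Orientations are given as a 3x3 rotation matrix whose columns are the frame's x, y, z axes.
In Python, from rig import get_state, cams, job, finder, ctrl gives the robot as it stands.
- The arm moves only by the tool send_rows, never from a script. Its argument "targets" is a list of rows, each a list of 3 entries, a list of its own where there are three numbers: the shift along the tool's x, y, z in mm, then the turn, a rotation vector about the tool's x, y, z in rad, then the finger opening in mm, from 0 to 91.9. A call has 1 to 8 rows; each row is the pose to reach, as a shift and turn from the pose commanded when the call began, along the tool's axes at that moment; what a row does not reach only later rows make up. A row lasts 1/12 s, in which the tool goes at most 41.7 mm and 7.16 degrees, less where a joint would pass 70% of its speed; a pose out of reach is approached as far as the arm can. A call with a gripper value outside its range is refused whole. The fingers move at their own pace and stop on an object; the grip force is fixed at half the most. Time passes only in rows, so rows that repeat a pose let the fingers close. It gives the time, the measured TCP pose, the force, the opening and the grip force at its end, in the units of the state.
- get_state(): the state, without advancing time (a new reading comes with each control period).
- cams.get_image(name): name is "scene" or "top"; returns the picture (480x640x3 uint8, blue, green, red); there is no depth.
- cams.get_calibration(name): a dict with "fx", "fy", "cx", "cy" (pixels), "R" (3x3) and "t" (3): a world point X has camera coordinates R X + t. Camera axes: x right, y down, z forward; pixel columns grow to the right and rows downward; lengths in mm; the calibration is good to about 2 mm. A picture is of the moment at which its call begins. get_calibration takes no time and is no camera call.
- job.job_done(): hands the job in; it is judged then, once.
Trained networks look in the newest picture that a camera, given by its name, has taken for a name from the list of things; names that differ only in an ending like _2 or _b are one class to them, and where a whole thing is asked for, a point or a joint stands for the part that bears it (a point fixed in the world has none). Each returns a list of dicts, best first, with "score" (0 to 1); they miss things now and then, are a little off and sometimes report something else, mostly with a low value. They report only what shows in the picture. A call takes as long as a camera call. They do not tell look-alikes from the thing itself.
- finder.find_in(name, camera): "centre" ([x, y, z] in mm, in world coordinates, good to about 4 mm: the middle of the surface that is visible of it).
- finder.mark_of(name, camera): "centre" ([x, y, z] in mm, in world coordinates, good to about 4 mm: a listed point, or the origin of a listed thing).
The state is a dict: "clock": time; "joints": joint angles; "joint_velocities": joint speeds; "joint_efforts": joint torques, N m; "tool_pos": TCP position; "orientation": TCP orientation; "wrist_force": force on the tool from outside, world axes, zero at the start; "torque": the same for the moment, N m; "opening": finger opening in mm; "gripper_force": force on a finger pad.
Only numpy, scipy, OpenCV 4.12 (cv2) and the standard library are available. Lean on these libraries where they do the work, as an engineer would, in place of code of your own. Each camera call takes 0.05 s, during which the arm holds its last target. There are 200 camera calls.

TASK

One dish in the tray has been left uncovered: press the pump's large round button down to pause dosing and let it go, then show your colleague what to fix. Point at the uncovered dish with a fingertip a few centimetres above the middle of its mouth and stay there for a good second, then point in the same way, just above its knob, at the loose lid on the bench that fits this dish. Do not touch or move any dish, lid or other loose thing, do not press the small buttons, keep well above the other dishes and the other lid so that you do not seem to point at them, and finish clear of everything.

Things in the scene. Friction and masses are not known exactly. Their poses are not given: they have to be found in the camera images.
- pause (a joint): Large round push button on the dosing pump: travel in m, 0 released, 0.006 fully down. Sprung: fully down takes about 4 N; it comes back up when let go.
- pause_top (a point): Centre of the top face of that large button, the largest (32 mm diameter) of three white round buttons in a row on the near end of the pump's top, and the rightmost as the robot sees them; pressed straight down. The pump is a fixed white case 260 x 170 mm, 110 mm high at the near end and 134 mm high on its far half, standing left of the tray.
- small_a (a joint): Small button (14 mm diameter), 63 mm to the left of the large one: travel in m, 0 to 0.003. Not to be pressed.
- small_b (a joint): Small button (14 mm diameter), 103 mm to the left of the large one: travel in m, 0 to 0.003. Not to be pressed.
- tray: Fixed black tray, 280 x 280 mm, walls 35 mm high and 5 mm thick, floor 5 mm thick; origin under its centre. It holds four dishes in two rows of two, about 132 mm apart, in any order.
- open_dish: The uncovered dish: a small round empty clear glass dish, 84 mm diameter, 60 mm high, wall 4 mm, no lid; loose in the tray; origin at the centre of its underside, z up.
- open_dish_top (a point): Centre of the open dish's mouth, at rim height, 60 mm above its underside.
- small_covered: A small glass dish, 84 mm diameter, wearing a white lid 90 mm in diameter; loose in the tray; origin at the centre of its underside. Its lid and knob stay on it.
- small_covered_top (a point): Top of the knob on that lid, 85 mm above the dish's underside, on its axis.
- large_covered_a: A large glass dish, 110 mm diameter, wearing a white lid 116 mm in diameter; loose in the tray; origin at the centre of its underside. Its lid and knob stay on it.
- large_covered_a_top (a point): Top of the knob on that lid, 85 mm above the dish's underside, on its axis.
- large_covered_b: Another large glass dish, 110 mm diameter, wearing a white lid 116 mm in diameter; loose in the tray; origin at the centre of its underside. Its lid and knob stay on it.
- large_covered_b_top (a point): Top of the knob on that lid, 85 mm above the dish's underside, on its axis.
- small_lid: Loose white round lid lying on the bench right of the tray, knob up, 90 mm diameter, 7 mm thick; knob 22 mm diameter. It fits the 84 mm dishes. Origin at the centre of its underside. It and the other loose lid lie in either order, near and far.
- small_lid_top (a point): Top of that lid's knob, 25 mm above the bench, on its axis.
- large_lid: Loose white round lid lying on the bench right of the tray, knob up, 116 mm diameter, 7 mm thick; knob 22 mm diameter. It fits the 110 mm dishes. Origin at the centre of its underside. It and the other loose lid lie in either order, near and far.
- large_lid_top (a point): Top of that lid's knob, 25 mm above the bench, on its axis.
- vial: Amber glass vial, 24 mm diameter, 55 mm high, standing in the tray between the four dishes. Bystander, loose; origin on its underside (spoon: on its length).
- beaker: Glass beaker, 70 mm diameter, 95 mm high, beyond the tray. Bystander, loose; origin on its underside (spoon: on its length).
- stock_bottle: Amber bottle, 72 mm diameter, 170 mm high, beyond the tray. Bystander, loose; origin on its underside (spoon: on its length).
- jar: White jar, 56 mm diameter, 70 mm high, at the far right. Bystander, loose; origin on its underside (spoon: on its length).
- spoon: Wooden-handled spoon, 200 mm long, lying flat at the near left. Bystander, loose; origin on its underside (spoon: on its length).
- tube_rack: White rack 140 x 50 mm full of capped tubes, 59 mm high, at the right, beyond the loose lids. Bystander, loose; origin on its underside (spoon: on its length).
- slide_box: Small carton 80 x 30 x 30 mm, at the near right of the tray. Bystander, loose; origin on its underside (spoon: on its length).
Mind the look-alikes: they are no part of the job. What is shaped like the large_covered_b but green or pink is not meant.

How it is judged (in metres and radians):
On the way, in this order (a step that is already met when the one before it is completed fails the run):
1. the large button is pressed down (at least 4 of its 6 mm) (value of joint pause above 0.004 m), for 0.05 s.
2. the large button is let go (value of joint pause below 0.0015 m), for 0.1 s.
3. the hand points at the uncovered dish for 0.8 s: grasp point within 30 mm of the axis, 20 to 100 mm above the rim (horizontal distance between the grasp point and open_dish_top below 0.03 m and z of the grasp point in the frame of open_dish_top between 0.02 and 0.1 m), for 0.8 s.
4. the hand points at the small loose lid for 0.8 s: grasp point within 30 mm of the axis, 15 to 100 mm above the knob (horizontal distance between the grasp point and small_lid_top below 0.03 m and z of the grasp point in the frame of small_lid_top between 0.015 and 0.1 m), for 0.8 s.
At the end, for the whole second after the job is handed in: The large button has been pressed and is up again (under 1.5 mm), the small buttons are up, dishes and lids are at rest within 10 mm and the other loose things within 20 mm of where they started (distance of each of open_dish, small_covered, large_covered_a, large_covered_b, small_lid, large_lid from where it was at the start of the episode below 0.01 m and distance of each of vial, beaker, stock_bottle, jar, spoon, tube_rack, slide_box from where it was at the start of the episode below 0.02 m and value of joint each of pause, small_a, small_b below 0.0015 m and linear speed of each of open_dish, small_covered, large_covered_a, large_covered_b, small_lid, large_lid below 0.02 m/s); the robot touches nothing.
It fails at once if a dish is touched (over 0.5 N) (contact force between any of the fingers, the arm and open_dish above 0.5 N or contact force between any of the fingers, the arm and small_covered above 0.5 N or contact force between any of the fingers, the arm and large_covered_a above 0.5 N or contact force between any of the fingers, the arm and large_covered_b above 0.5 N).
It fails at once if a loose lid is touched (over 0.5 N) (contact force between any of the fingers, the arm and small_lid above 0.5 N or contact force between any of the fingers, the arm and large_lid above 0.5 N).
It fails at once if another loose thing is moved by more than 20 mm (distance of any of vial, beaker, stock_bottle, jar, spoon, tube_rack, slide_box from where it was at the start of the episode above 0.02 m).
It fails at once if a small button is pressed (over 1.5 mm) (value of joint any of small_a, small_b above 0.0015 m).
It fails at once if the hand points at a wrong dish or lid (grasp point within 25 mm of its axis and less than 60 mm above its knob) ((horizontal distance between the grasp point and small_covered_top below 0.025 m and z of the grasp point in the frame of small_covered_top below 0.06 m) or (horizontal distance between the grasp point and large_covered_a_top below 0.025 m and z of the grasp point in the frame of large_covered_a_top below 0.06 m) or (horizontal distance between the grasp point and large_covered_b_top below 0.025 m and z of the grasp point in the frame of large_covered_b_top below 0.06 m) or (horizontal distance between the grasp point and large_lid_top below 0.025 m and z of the grasp point in the frame of large_lid_top below 0.06 m)).
It also fails if it takes over 64 s, if anything falls off the work surface, if the arm or the gripper's body presses on something with over 40 N, if the wrist force passes 120 N, or if a joint passes its speed limit or range.

## Working session

There is one attempt and no reset: what is moved stays moved. The work goes in short steps, Python scripts to look and compute and a tool call to move; the robot and the scene stay as the last step left them, time stands still between calls to the robot, and variables do not carry over. Pictures are saved under pics/ and viewed, at most 10 in all, crops included, and the job is handed in when it is done.

Besides the shell and the picture viewer there is one more tool, called after "Request:" as name(argument=value, ...), one argument or row to a line, values as JSON. send_rows: Moves the arm, as the interface text tells. Its arguments: {"type":"object","properties":{"targets":{"type":"array"}},"required":["targets"]}

```bash
mkdir -p pics; python3 - <<'E'
from rig import get_state,cams,finder,ctrl
import cv2
for c in("scene","top"):
    cv2.imwrite(f"pics/{c}0.png",cams.get_image(c))
    k=cams.get_calibration(c);print(c,k)
for n in("pause_top","open_dish_top","small_covered_top","large_covered_a_top","small_lid_top","large_lid_top"):
    for c in("top","scene"):
        print(n,c,[(round(d["score"],2),[round(v) for v in d["centre"]]) for d in finder.mark_of(n,c)[:4]])
s=get_state();print(ctrl.hold_point_z,s["clock"],s["tool_pos"],s["orientation"],s["opening"])
E
```

```text
scene {'fx': 495.0882709925515, 'fy': 495.0882709925515, 'cx': 316.07262709816814, 'cy': 246.39546101466334, 'R': array([[ 0.11780397,  0.99303581, -0.00144983],
       [ 0.58499518, -0.07057767, -0.80796004],
       [-0.80243558,  0.09433276, -0.58923549]]), 't': array([ -22.25784731, -236.10218805, 1582.89252854])}
top {'fx': 558.3339581763495, 'fy': 558.3339581763495, 'cx': 307.6508516688552, 'cy': 233.89927954907319, 'R': array([[ 0.05319443, -0.99858272,  0.00170603],
       [-0.97795882, -0.05244109, -0.2021051 ],
       [ 0.20190813,  0.00908244, -0.97936235]]), 't': array([ -55.890587  ,  531.8238403 , 1263.67821351])}
pause_top top [(0.68, [468, 316, 134])]
pause_top scene [(0.57, [466, 313, 132])]
open_dish_top top [(0.56, [498, -96, 65]), (0.19, [397, -324, 26])]
open_dish_top scene [(0.64, [493, -97, 63])]
small_covered_top top [(0.89, [508, 35, 90])]
small_covered_top scene [(0.69, [510, 38, 92])]
large_covered_a_top top [(0.64, [638, 16, 86]), (0.32, [311, 251, -3])]
large_covered_a_top scene [(0.9, [638, 19, 88]), (0.48, [780, -78, 5])]
small_lid_top top [(0.7, [562, -310, 25])]
small_lid_top scene [(0.75, [560, -309, 24])]
large_lid_top top [(0.62, [394, -324, 25]), (0.25, [628, -106, 91])]
large_lid_top scene [(0.76, [396, -323, 23])]
18.700000000000003 0.7 [ 211.00474448 -534.86090208  175.21764325] [[ 9.30215456e-01  3.67013904e-01  2.87966364e-06]
 [ 3.67013904e-01 -9.30215456e-01  1.11751101e-05]
 [ 6.78012841e-06 -9.33838354e-06 -1.00000000e+00]] 92.2133165143601
```

View pics/top0.png

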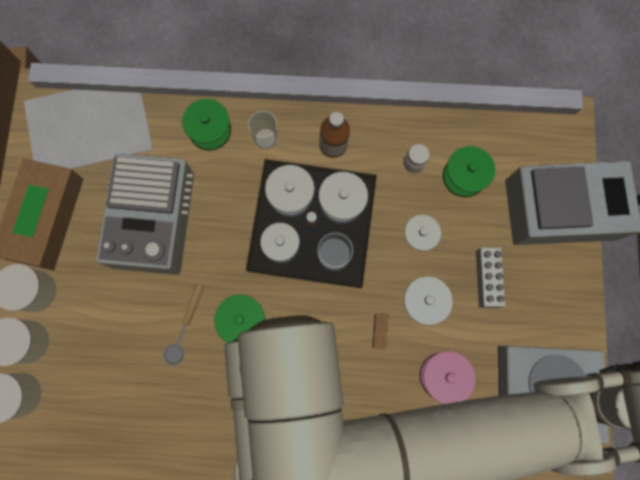

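View pics/scene0.png

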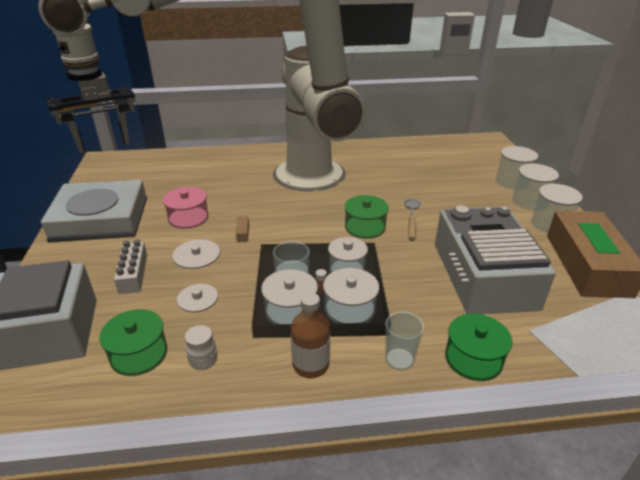

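Top view: the uncovered dish is at (335,251), the small loose lid at (423,232) and the large lid at (429,300). The pump buttons are at (110,246), (126,247) and (152,249), and the rightmost and biggest, (152,249), is pause. I'll confirm these in one enlarged crop and triangulate.

```bash
cat > h.py <<'E'
from rig import cams
import numpy as np,cv2
def proj(c,X):
    k=cams.get_calibration(c);p=k["R"]@np.array(X,float)+k["t"]
    return np.array([k["fx"]*p[0]/p[2]+k["cx"],k["fy"]*p[1]/p[2]+k["cy"]])
def back(c,uv,z):
    k=cams.get_calibration(c);d=k["R"].T@np.array([(uv[0]-k["cx"])/k["fx"],(uv[1]-k["cy"])/k["fy"],1]);o=-k["R"].T@k["t"]
    return o+d*(z-o[2])/d[2]
E
python3 - <<'E'
from h import *
P={"pause":(467,315,133),"pause120":(467,315,120),"dish":(496,-96,64),"slid":(561,-310,25)}
tiles=[]
for c in("top","scene"):
    im=cv2.imread(f"pics/{c}0.png")
    for n in("pause","dish","slid"):
        u=proj(c,P[n]);x,y=(u-[32,36]).astype(int);w=cv2.resize(im[y:y+72,x:x+64],None,fx=4,fy=4,interpolation=cv2.INTER_CUBIC)
        q=((u-[x,y]+.5)*4).astype(int);cv2.drawMarker(w,tuple(map(int,q)),(0,0,255),0,10)
        cv2.putText(w,f"{x},{y}",(3,15),0,.5,(0,0,255),1);tiles.append(w)
    print(c,{n:proj(c,p).round(1) for n,p in P.items()})
cv2.imwrite("pics/crop.png",np.vstack([np.hstack(tiles[:3]),np.hstack(tiles[3:])]))
E
```

```text
top {'pause': array([150.9, 248.3]), 'pause120': array([152.5, 249.3]), 'dish': array([336.2, 250.6]), 'slid': array([425. , 231.6])}
scene {'pause': array([463.5, 206.9]), 'pause120': array([462.6, 211.6]), 'dish': array([290.3, 250.4]), 'slid': array([196., 289.])}
```

View pics/crop.png

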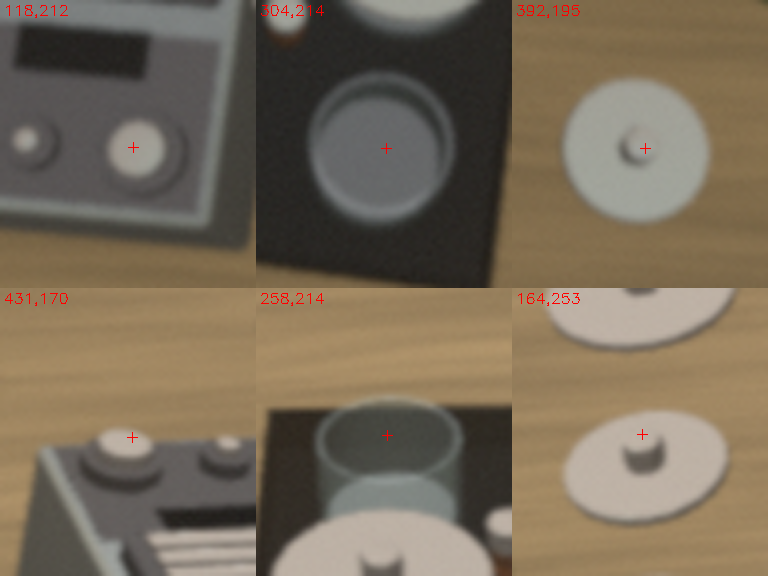

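Crop: the white 32 mm cap is at top (152,249) and scene (462,209), so about (467,315,127). The dish mouth is at (336,250) and has no lid. The loose lid at (423,231), with smaller rim, is the 90 mm one. All agree with the networks. Now I'll raise the arm, shut the fingers and swing to the pump.

Request:
send_rows(
  targets=[
    [[0,0,-40],[0,0,0],0],
    [[0,0,-75],[0,0,0],0],
    [[24,-30,-75],[0,0,0],0],
    [[48,-60,-75],[0,0,0],0],
    [[72,-91,-75],[0,0,0],0],
    [[96,-121,-75],[0,0,0],0],
    [[120,-152,-75],[0,0,0],0],
    [[144,-182,-75],[0,0,0],0],
  ],
)

```text
clock: 1.37
tool_pos: [278.3, -310.9, 250.2]
orientation: [[0.93, 0.366, 0.0], [0.366, -0.93, -0.0], [0.0, 0.0, -1.0]]
wrist_force: [0.7, -0.0, -0.5]
opening: 40.9
gripper_force: 0.0
```

Request:
send_rows(
  targets=[
    [[24,-30,0],[0,0,0],0],
    [[48,-60,0],[0,0,0],0],
    [[72,-91,0],[0,0,0],0],
    [[96,-121,0],[0,0,0],0],
    [[120,-152,0],[0,0,0],0],
    [[144,-182,0],[0,0,0],0],
    [[168,-212,0],[0,0,0],0],
    [[192,-243,0],[0,0,0],0],
  ],
)

```text
clock: 2.03
tool_pos: [367.8, -14.4, 250.6]
orientation: [[0.93, 0.367, 0.001], [0.367, -0.93, -0.001], [0.001, 0.001, -1.0]]
wrist_force: [0.9, -0.6, -0.8]
opening: 0.6
gripper_force: 0.0
```

Request:
send_rows(
  targets=[
    [[24,-30,0],[0,0,0],0],
    [[48,-60,0],[0,0,0],0],
    [[72,-91,0],[0,0,0],0],
    [[96,-121,0],[0,0,0],0],
    [[120,-152,0],[0,0,0],0],
    [[144,-182,0],[0,0,0],0],
    [[168,-212,0],[0,0,0],0],
    [[190,-241,0],[0,0,0],0],
  ],
)

```text
clock: 2.7
tool_pos: [456.0, 280.1, 250.2]
orientation: [[0.93, 0.368, 0.0], [0.368, -0.93, 0.0], [0.0, 0.0, -1.0]]
wrist_force: [1.2, -0.3, 0.4]
opening: 0.6
gripper_force: 0.0
```

Request:
send_rows(
  targets=[
    [[14,-18,0],[0,0,0],0],
    [[24,-31,0],[0,0,0],0],
    [[24,-31,30],[0,0,0],0],
    [[24,-31,60],[0,0,0],0],
    [[24,-31,85],[0,0,0],0],
    [[24,-31,95],[0,0,0],0],
    [[24,-31,95],[0,0,0],0],
    [[24,-31,95],[0,0,0],0],
  ],
)

```text
clock: 3.37
tool_pos: [467.1, 315.4, 155.9]
orientation: [[0.93, 0.367, 0.0], [0.367, -0.93, 0.0], [0.0, -0.0, -1.0]]
wrist_force: [0.1, 0.7, 1.0]
opening: 0.6
gripper_force: 0.0
```

```bash
python3 - <<'E'
from rig import get_state,finder
from h import *
for c in("top","scene"): cv2.imwrite(f"pics/{c}1.png",cams.get_image(c))
p=get_state()["tool_pos"];print(p)
t=[]
for c in("top","scene"):
    im=cv2.imread(f"pics/{c}1.png");u=proj(c,p);x,y=(u-[40,40]).astype(int);w=cv2.resize(im[y:y+80,x:x+80],None,fx=5,fy=5,interpolation=cv2.INTER_CUBIC);q=((u-[x,y]+.5)*5).astype(int)
    cv2.drawMarker(w,tuple(map(int,q)),(0,0,255),0,10);t.append(w)
cv2.imwrite("pics/crop1.png",np.hstack(t))
E
```

```text
[468.25480588 315.85774802 157.54254072]
```

View pics/crop1.png

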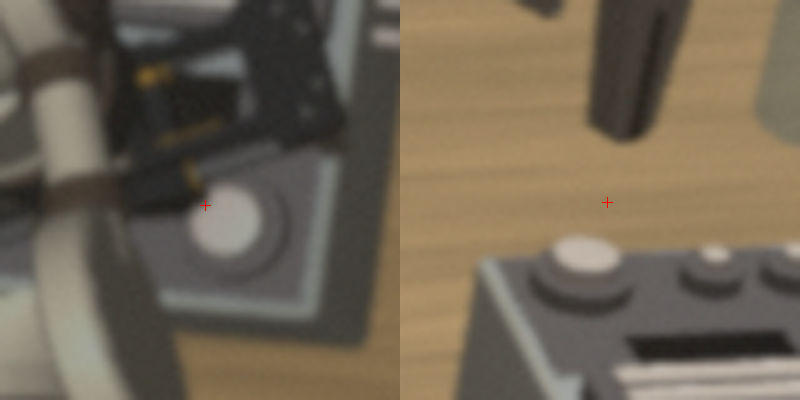

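The tip shows about 40 mm higher than its reported position in both views. That could be a lag in the picture or a real offset, so I'll re-take it while the arm stands still.

```bash
python3 - <<'E'
from rig import get_state,finder
from h import *
t=[]
for c in("top","scene"):
    for i in range(3): im=cams.get_image(c)
    p=get_state()["tool_pos"];print(p,get_state()["clock"],get_state()["opening"],get_state()["joints"],np.abs(im.astype(int)-cv2.imread(f"pics/{c}1.png")).mean())
    u=proj(c,p);x,y=(u-[40,40]).astype(int);w=cv2.resize(im[y:y+80,x:x+80],None,fx=5,fy=5,interpolation=cv2.INTER_CUBIC);q=((u-[x,y]+.5)*5).astype(int)
    cv2.drawMarker(w,tuple(map(int,q)),(0,0,255),0,10);t.append(w)
    print(c,[(round(d["score"],2),np.round(d["centre"])) for d in finder.mark_of("pause_top",c)[:3]])
cv2.imwrite("pics/crop2.png",np.hstack(t))
E
```

```text
[467.945083   315.74973165 157.07733746] 3.6167 0.16819814311990303 [2.17458753e+01 8.16350598e+00 9.46018365e+01 1.71544154e-03
 7.70523637e+01 9.02210120e+01] 1.045251736111111
top [(0.75, array([467., 314., 134.]))]
[467.06963246 315.44143109 155.73270024] 3.8167 0.710435077220022 [2.17498922e+01 8.21816518e+00 9.46964017e+01 1.61417234e-03
 7.70396573e+01 9.02186023e+01] 1.0512055121527777
scene [(0.56, array([465., 315., 135.]))]
```

View pics/crop2.png

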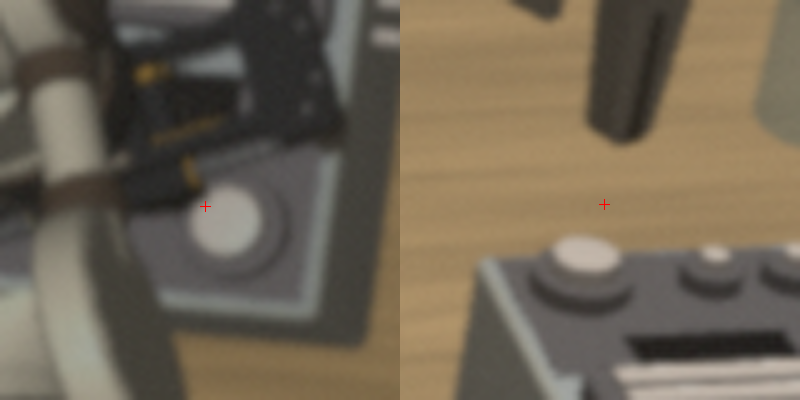

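```bash
python3 - <<'E'
from h import *
R=np.array([[.930,.367,0],[.367,-.930,0],[0,0,-1]]);p=np.array([211,-535,175.2])
for y in(-55,0,55):
  for z in(0,-40): print(y,z,proj("scene",p+R@[0,y,z]).round(1))
# tip now: triangulate scene tip px against top
p=np.array([467.1,315.4,155.8])
for d in ((0,0,0),(0,0,37),(0,10,37),(0,0,20)): print(d,[(proj(c,p+d)-proj(c,p)).round(1) for c in("top","scene")])
E
```

```text
-55 0 [130.3 156.8]
-55 -40 [126.8 142.4]
0 0 [108.2 161.3]
0 -40 [104.2 146.8]
55 0 [ 85.3 166.1]
55 -40 [ 80.8 151.3]
(0, 0, 0) [array([0., 0.]), array([0., 0.])]
(0, 0, 37) [array([-4.9, -3.2]), array([  2.9, -14.1])]
(0, 10, 37) [array([-9.7, -3.4]), array([  7.1, -14.4])]
(0, 0, 20) [array([-2.6, -1.7]), array([ 1.5, -7.6])]
```

The tip lies about 35 mm above the reported TCP, along the tool axis, and xy agrees. Contact will settle which height is right, so I'll descend in small steps and watch the force.

Request:
send_rows(
  targets=[
    [[0,0,6],[0,0,0],0],
    [[0,0,12],[0,0,0],0],
    [[0,0,18],[0,0,0],0],
    [[0,0,20],[0,0,0],0],
    [[0,0,20],[0,0,0],0],
  ],
)

```text
clock: 4.28
tool_pos: [466.0, 315.0, 133.8]
orientation: [[0.93, 0.367, -0.002], [0.367, -0.93, -0.001], [-0.002, 0.0, -1.0]]
wrist_force: [-0.3, -1.0, -0.5]
opening: 0.7
gripper_force: 0.0
```

Request:
send_rows(
  targets=[
    [[0,0,2],[0,0,0],0],
    [[0,0,4],[0,0,0],0],
    [[0,0,4],[0,0,0],0],
  ],
)

```text
clock: 4.53
tool_pos: [466.7, 315.3, 130.9]
orientation: [[0.93, 0.367, -0.0], [0.367, -0.93, -0.0], [-0.0, -0.0, -1.0]]
wrist_force: [-0.1, -0.1, 0.6]
opening: 0.7
gripper_force: 0.0
```

Request:
send_rows(
  targets=[
    [[0,0,2],[0,0,0],0],
    [[0,0,4],[0,0,0],0],
    [[0,0,4],[0,0,0],0],
  ],
)

```text
clock: 4.78
tool_pos: [466.6, 315.3, 126.8]
orientation: [[0.93, 0.367, -0.001], [0.367, -0.93, -0.0], [-0.001, -0.0, -1.0]]
wrist_force: [-0.3, 0.1, -0.7]
opening: 0.4
gripper_force: 0.0
```

Request:
send_rows(
  targets=[
    [[0,0,2],[0,0,0],0],
    [[0,0,4],[0,0,0],0],
    [[0,0,4],[0,0,0],0],
  ],
)

```text
clock: 5.03
tool_pos: [466.5, 315.2, 122.7]
orientation: [[0.93, 0.367, -0.001], [0.367, -0.93, -0.0], [-0.001, -0.0, -1.0]]
wrist_force: [-0.1, 0.2, -0.7]
opening: 0.7
gripper_force: 0.0
```

Request:
send_rows(
  targets=[
    [[0,0,2],[0,0,0],0],
    [[0,0,3],[0,0,0],0],
    [[0,0,3],[0,0,0],0],
  ],
)

```text
clock: 5.28
tool_pos: [466.6, 315.3, 119.9]
orientation: [[0.93, 0.367, -0.0], [0.367, -0.93, -0.0], [-0.001, 0.0, -1.0]]
wrist_force: [-0.1, 0.1, 0.3]
opening: 0.6
gripper_force: 0.0
```

```bash
python3 - <<'E'
from rig import get_state
from h import *
t=[]
for c in("top","scene"):
    im=cams.get_image(c);s=get_state();p=s["tool_pos"];print(p,s["wrist_force"])
    u=proj(c,p);x,y=(u-[40,40]).astype(int);w=cv2.resize(im[y:y+80,x:x+80],None,fx=5,fy=5,interpolation=cv2.INTER_CUBIC);q=((u-[x,y]+.5)*5).astype(int)
    cv2.drawMarker(w,tuple(map(int,q)),(0,0,255),0,10);t.append(w)
cv2.imwrite("pics/crop3.png",np.hstack(t))
E
```

```text
[466.69589447 315.31436948 120.01141903] [-0.79317695  0.36051941 -0.12815734]
[466.78795485 315.35827496 120.16302185] [-0.26790992 -0.38408417 -0.8443925 ]
```

View pics/crop3.png

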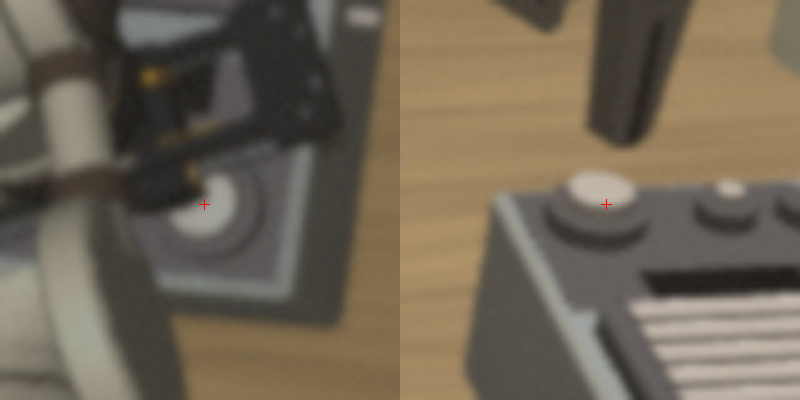

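There's no contact, and the picture shows a real gap. The tip is about 31 mm above the reported TCP, on the axis, with the button still below it. I'll keep going in guarded steps.

Request:
send_rows(
  targets=[
    [[0,0,5],[0,0,0],0],
    [[0,0,10],[0,0,0],0],
    [[0,0,14],[0,0,0],0],
    [[0,0,16],[0,0,0],0],
    [[0,0,16],[0,0,0],0],
  ],
)

```text
clock: 5.8
tool_pos: [466.2, 315.1, 103.2]
orientation: [[0.93, 0.367, -0.002], [0.367, -0.93, -0.001], [-0.002, 0.0, -1.0]]
wrist_force: [0.2, 0.6, 0.7]
opening: 0.4
gripper_force: 0.0
```

Request:
send_rows(
  targets=[
    [[0,0,2],[0,0,0],0],
    [[0,0,4],[0,0,0],0],
    [[0,0,4],[0,0,0],0],
  ],
)

```text
clock: 6.05
tool_pos: [466.6, 315.3, 99.8]
orientation: [[0.93, 0.367, -0.0], [0.367, -0.93, -0.0], [-0.001, 0.0, -1.0]]
wrist_force: [0.1, -0.0, -0.2]
opening: 0.5
gripper_force: 0.0
```

Request:
send_rows(
  targets=[
    [[0,0,2],[0,0,0],0],
    [[0,0,3],[0,0,0],0],
    [[0,0,3],[0,0,0],0],
  ],
)

```text
clock: 6.3
tool_pos: [466.7, 315.3, 97.0]
orientation: [[0.93, 0.367, -0.0], [0.367, -0.93, -0.0], [-0.0, 0.0, -1.0]]
wrist_force: [0.4, -0.1, -0.1]
opening: 0.6
gripper_force: 0.0
```

Request:
send_rows(
  targets=[
    [[0,0,2],[0,0,0],0],
    [[0,0,3],[0,0,0],0],
    [[0,0,3],[0,0,0],0],
  ],
)

```text
clock: 6.55
tool_pos: [466.6, 315.3, 93.9]
orientation: [[0.93, 0.367, -0.0], [0.367, -0.93, -0.0], [-0.0, -0.0, -1.0]]
wrist_force: [-0.7, -0.1, 0.6]
opening: 0.5
gripper_force: 0.0
```

Request:
send_rows(
  targets=[
    [[0,0,2],[0,0,0],0],
    [[0,0,3],[0,0,0],0],
    [[0,0,3],[0,0,0],0],
  ],
)

```text
clock: 6.8
tool_pos: [467.1, 315.4, 91.4]
orientation: [[0.93, 0.367, 0.001], [0.367, -0.93, 0.0], [0.001, -0.0, -1.0]]
wrist_force: [-0.5, 0.3, 1.5]
opening: 0.6
gripper_force: 0.9
```

Contact begins: 1.5 N at z 91.4.

Request:
send_rows(
  targets=[
    [[0,0,2],[0,0,0],0],
    [[0,0,3],[0,0,0],0],
    [[0,0,3],[0,0,0],0],
  ],
)

```text
clock: 7.05
tool_pos: [467.1, 315.5, 88.4]
orientation: [[0.93, 0.367, 0.001], [0.367, -0.93, 0.0], [0.001, -0.0, -1.0]]
wrist_force: [-0.7, 0.4, 3.1]
opening: 0.7
gripper_force: 1.6
```

Request:
send_rows(
  targets=[
    [[0,0,2],[0,0,0],0],
    [[0,0,2],[0,0,0],0],
    [[0,0,2],[0,0,0],0],
  ],
)

```text
clock: 7.3
tool_pos: [467.1, 315.5, 87.0]
orientation: [[0.93, 0.367, 0.001], [0.367, -0.93, 0.0], [0.001, 0.0, -1.0]]
wrist_force: [-1.0, -0.4, 5.4]
opening: 0.4
gripper_force: 3.1
```

Request:
send_rows(
  targets=[
    [[0,0,2],[0,0,0],0],
    [[0,0,2],[0,0,0],0],
    [[0,0,2],[0,0,0],0],
  ],
)

```text
clock: 7.55
tool_pos: [467.3, 315.5, 86.8]
orientation: [[0.93, 0.367, 0.001], [0.367, -0.93, 0.0], [0.001, 0.0, -1.0]]
wrist_force: [-6.7, -3.4, 16.4]
opening: 0.3
gripper_force: 8.1
```

The button has bottomed out: stiff stop at 16 N, z 86.8. Next I'll release it, rise and go over to the dish.

Request:
send_rows(
  targets=[
    [[0,0,-5],[0,0,0],0],
    [[0,0,-15],[0,0,0],0],
    [[0,0,-40],[0,0,0],0],
    [[0,0,-80],[0,0,0],0],
    [[0,0,-110],[0,0,0],0],
    [[0,0,-120],[0,0,0],0],
    [[-11,36,-120],[0,0,0],0],
    [[-22,72,-120],[0,0,0],0],
  ],
)

```text
clock: 8.22
tool_pos: [472.7, 240.6, 204.6]
orientation: [[0.929, 0.37, 0.001], [0.37, -0.929, 0.0], [0.001, 0.0, -1.0]]
wrist_force: [0.3, -0.7, -1.0]
opening: 0.3
gripper_force: 0.0
```

Request:
send_rows(
  targets=[
    [[-11,36,0],[0,0,0],0],
    [[-22,72,0],[0,0,0],0],
    [[-33,107,0],[0,0,0],0],
    [[-45,143,0],[0,0,0],0],
    [[-57,179,0],[0,0,0],0],
    [[-68,215,0],[0,0,0],0],
    [[-79,251,0],[0,0,0],0],
    [[-90,285,0],[0,0,0],0],
  ],
)

```text
clock: 8.88
tool_pos: [492.8, -59.6, 203.2]
orientation: [[0.93, 0.367, -0.002], [0.367, -0.93, 0.001], [-0.001, -0.001, -1.0]]
wrist_force: [0.7, 0.3, -0.6]
opening: 0.4
gripper_force: 0.0
```

Request:
send_rows(
  targets=[
    [[-8,24,0],[0,0,0],0],
    [[-12,36,0],[0,0,0],0],
    [[-12,36,0],[0,0,0],0],
  ],
)

```text
clock: 9.13
tool_pos: [495.2, -97.5, 203.2]
orientation: [[0.931, 0.364, -0.002], [0.364, -0.931, 0.0], [-0.001, -0.001, -1.0]]
wrist_force: [-1.1, 0.1, -0.1]
opening: 0.3
gripper_force: 0.0
```

I'm above the dish. I'll descend to reported z of about 87, which puts the real tip near 120. That keeps the grasp point inside the window under either reading of the offset. Then hold.

Request:
send_rows(
  targets=[
    [[0,0,30],[0,0,0],0],
    [[0,0,60],[0,0,0],0],
    [[0,0,85],[0,0,0],0],
    [[0,0,105],[0,0,0],0],
    [[0,0,116],[0,0,0],0],
    [[0,0,116],[0,0,0],0],
    [[0,0,116],[0,0,0],0],
    [[0,0,116],[0,0,0],0],
  ],
)

```text
clock: 9.8
tool_pos: [496.9, -95.6, 89.8]
orientation: [[0.93, 0.368, 0.002], [0.368, -0.93, -0.001], [0.002, 0.002, -1.0]]
wrist_force: [-0.7, 0.5, 0.7]
opening: 0.4
gripper_force: 0.0
```

```bash
python3 - <<'E'
from rig import get_state,finder
from h import *
t=[]
for c in("top","scene"):
    im=cams.get_image(c);s=get_state();p=s["tool_pos"];print(p)
    u=proj(c,p);x,y=(u-[50,50]).astype(int);w=cv2.resize(im[y:y+100,x:x+100],None,fx=4,fy=4,interpolation=cv2.INTER_CUBIC);q=((u-[x,y]+.5)*4).astype(int)
    cv2.drawMarker(w,tuple(map(int,q)),(0,0,255),0,10);t.append(w)
cv2.imwrite("pics/crop4.png",np.hstack(t))
E
```

```text
[497.04953332 -95.87101955  89.96613647]
[496.99594026 -96.02522841  89.91549719]
```

View pics/crop4.png

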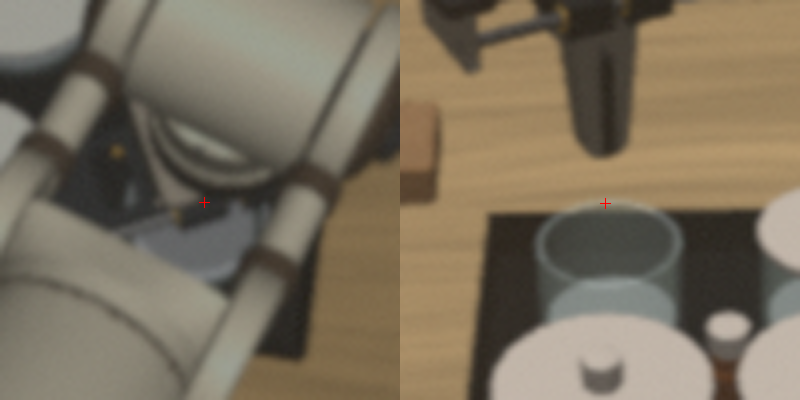

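Request:
send_rows(
  targets=[
    [[0,0,0],[0,0,0],0],
    [[0,0,0],[0,0,0],0],
    [[0,0,0],[0,0,0],0],
    [[0,0,0],[0,0,0],0],
    [[0,0,0],[0,0,0],0],
    [[0,0,0],[0,0,0],0],
    [[0,0,0],[0,0,0],0],
    [[0,0,0],[0,0,0],0],
  ],
)

```text
clock: 10.57
tool_pos: [495.7, -95.7, 88.2]
orientation: [[0.93, 0.367, -0.0], [0.367, -0.93, 0.0], [0.0, -0.0, -1.0]]
wrist_force: [0.1, 0.1, -0.4]
opening: 0.5
gripper_force: 0.0
```

The fingertip at (602,155) hangs centred above the open mouth at (608,242). I'll hold a little longer, then go up and over to the small lid.

Request:
send_rows(
  targets=[
    [[0,0,0],[0,0,0],0],
    [[0,0,0],[0,0,0],0],
    [[0,0,0],[0,0,0],0],
    [[0,0,0],[0,0,0],0],
    [[0,0,0],[0,0,0],0],
    [[0,0,-30],[0,0,0],0],
    [[0,0,-60],[0,0,0],0],
    [[0,0,-82],[0,0,0],0],
  ],
)

```text
clock: 11.23
tool_pos: [496.2, -95.9, 172.3]
orientation: [[0.93, 0.367, 0.001], [0.367, -0.93, -0.001], [0.001, 0.001, -1.0]]
wrist_force: [0.5, -0.8, 0.9]
opening: 0.2
gripper_force: 0.0
```

Request:
send_rows(
  targets=[
    [[-3,35,0],[0,0,0],0],
    [[-6,70,0],[0,0,0],0],
    [[-9,105,0],[0,0,0],0],
    [[-12,140,0],[0,0,0],0],
    [[-14,175,0],[0,0,0],0],
    [[-16,205,0],[0,0,0],0],
    [[-17,221,0],[0,0,0],0],
    [[-17,221,0],[0,0,0],0],
  ],
)

```text
clock: 11.9
tool_pos: [561.0, -310.8, 169.6]
orientation: [[0.931, 0.364, -0.0], [0.364, -0.931, -0.001], [-0.0, 0.001, -1.0]]
wrist_force: [-0.0, -1.2, 0.4]
opening: 0.3
gripper_force: 0.0
```

Request:
send_rows(
  targets=[
    [[0,0,30],[0,0,0],0],
    [[0,0,60],[0,0,0],0],
    [[0,0,90],[0,0,0],0],
    [[0,0,110],[0,0,0],0],
    [[0,0,122],[0,0,0],0],
    [[0,0,122],[0,0,0],0],
    [[0,0,122],[0,0,0],0],
    [[0,0,122],[0,0,0],0],
  ],
)

```text
clock: 12.57
tool_pos: [562.2, -308.2, 50.3]
orientation: [[0.93, 0.367, 0.003], [0.367, -0.93, -0.002], [0.002, 0.003, -1.0]]
wrist_force: [0.1, -0.7, 0.3]
opening: 0.2
gripper_force: 0.0
```

```bash
python3 - <<'E'
from rig import get_state,finder
from h import *
t=[]
for c in("top","scene"):
    im=cams.get_image(c);s=get_state();p=s["tool_pos"];print(p)
    u=proj(c,p);x,y=(u-[50,50]).astype(int);w=cv2.resize(im[y:y+100,x:x+100],None,fx=4,fy=4,interpolation=cv2.INTER_CUBIC);q=((u-[x,y]+.5)*4).astype(int)
    cv2.drawMarker(w,tuple(map(int,q)),(0,0,255),0,10);t.append(w)
cv2.imwrite("pics/crop5.png",np.hstack(t))
E
```

```text
[ 562.40168049 -308.39010315   50.60706061]
[ 562.3302239  -308.45013588   50.53817904]
```

View pics/crop5.png

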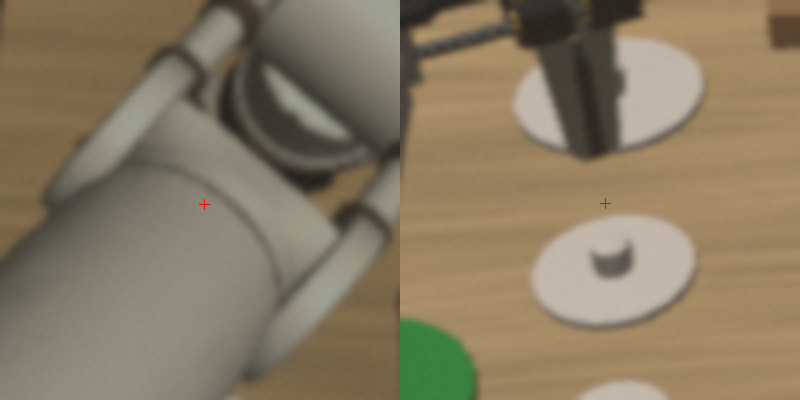

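The tip at (597,155) is over the small lid's knob at (612,243), with the larger lid behind it. I'll hold, then rise clear.

Request:
send_rows(
  targets=[
    [[0,0,0],[0,0,0],0],
    [[0,0,0],[0,0,0],0],
    [[0,0,0],[0,0,0],0],
    [[0,0,0],[0,0,0],0],
    [[0,0,0],[0,0,0],0],
    [[0,0,0],[0,0,0],0],
    [[0,0,0],[0,0,0],0],
    [[0,0,0],[0,0,0],0],
  ],
)

```text
clock: 13.33
tool_pos: [561.0, -307.5, 48.1]
orientation: [[0.93, 0.367, -0.0], [0.367, -0.93, 0.0], [-0.0, -0.0, -1.0]]
wrist_force: [0.2, -0.4, 1.0]
opening: 0.6
gripper_force: 0.0
```

Request:
send_rows(
  targets=[
    [[0,0,0],[0,0,0],0],
    [[0,0,0],[0,0,0],0],
    [[0,0,0],[0,0,0],0],
    [[0,0,0],[0,0,0],0],
    [[0,0,0],[0,0,0],0],
    [[0,0,0],[0,0,0],0],
    [[0,0,-30],[0,0,0],0],
    [[0,0,-60],[0,0,0],0],
  ],
)

```text
clock: 14.0
tool_pos: [559.2, -306.1, 106.4]
orientation: [[0.93, 0.367, -0.004], [0.367, -0.93, 0.004], [-0.003, -0.005, -1.0]]
wrist_force: [-0.2, 0.3, 0.0]
opening: 0.2
gripper_force: 0.0
```

Request:
send_rows(
  targets=[
    [[0,0,-35],[0,0,0],0],
    [[0,0,-70],[0,0,0],0],
    [[0,0,-100],[0,0,0],0],
    [[0,0,-120],[0,0,0],0],
    [[0,0,-120],[0,0,0],0],
    [[0,0,-120],[0,0,0],0],
    [[0,0,-120],[0,0,0],0],
  ],
)

```text
clock: 14.58
tool_pos: [560.3, -307.0, 226.3]
orientation: [[0.93, 0.367, -0.002], [0.367, -0.93, 0.002], [-0.001, -0.002, -1.0]]
wrist_force: [0.4, 0.0, -1.0]
opening: 0.4
gripper_force: 0.0
```

```bash
python3 -c "
from rig import job;print(job.job_done())"
```

```text
the job is handed in; nothing more can be done
None
```

I pressed and released the pause button, pointed for over a second each at the uncovered dish and then the small loose lid, finished clear above the bench, and handed the job in; the fingertips sat about 34 mm above the reported tool position, so I chose heights that suit either reading, and no verdict came back.

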